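# Put away a kiln prop

### The arm

A 6-joint arm with a two-finger parallel gripper is mounted at the origin on the work surface. World frame = base frame: x ahead of the robot, y to its left, z up, the work surface at z = 0. Lengths are in m, angles in rad, forces in N, time in s.
With the tool pointing down it reaches from about 0.35 to 0.775 m from the base axis. Payload 5.5 kg.
Tool frame: the origin (TCP) lies midway between the tips of the shut fingers; the grasp point (between the pads) lies 19 mm behind it; z points along the fingers, y is the line along which they close (so a half turn about z gives the same grasp; the last joint's range is limited). The gripper opens to 85 mm and grips with 20 to 120 N. Pads are 22 mm wide; open, the fingers measure 114 mm over their backs; the gripper's body (76 mm by 85 mm) begins 54 mm behind the grasp point. The pads swing forward as they close: fully open they stand 13 mm farther back than shut.
Start: joints at [1.169, 0.313, 0.046, 1.304, 0, 1.431], TCP at [0.149, 0.555, 0.204] pointing down, gripper open.
Joint ranges: [-2.76, 2.76], [-0.86, 1.69], [-1.03, 1.26], [-2.2, 2.34], [-1.47, 1.5], [-3.14, 3.14]. Speed limits (rad/s): [2.57, 2.57, 3.14, 3.14, 3.14, 3.14].

### API

Orientations are given as a unit quaternion [w, x, y, z].
In Python, from workcell import env gives the robot as it stands.
- The arm moves only by the tool move_arm, never from a script. Its argument "targets" is a list of rows, each a list of 3 entries, a list of its own where there are three numbers: the shift along the tool's x, y, z in mm, then the turn, a rotation vector about the tool's x, y, z in units of 10 degrees (1.0 is 10 degrees), then the closure, from -1 (fully open) to 1 (shut). In form: [[[dx, dy, dz], [ax, ay, az], gripper], ...]. A call has 1 to 5 rows; each row is the pose to reach, as a shift and turn from the pose commanded when the call began, along the tool's axes at that moment; what a row does not reach only later rows make up. A row lasts 1/8 s, in which the tool goes at most 62.5 mm and 10.7 degrees, less where a joint would pass 70% of its speed; a pose out of reach is approached as far as the arm can. A call with a gripper value outside its range is refused whole. The fingers move at their own pace and stop on an object; "squeeze" is the grip in N (left out, the last holds). Time passes only in rows, so rows that repeat a pose let the fingers close. It gives the time, the measured TCP pose, the force, the opening and the grip force at its end, in the units of the state.
- env.get_state(): the state, without advancing time (a new reading comes with each control period).
- env.read_camera(name): name is "scene" or "top" or "wrist"; returns a dict with "pixels" (400x640x3 uint8, red, green, blue), "fovy" (degrees; the focal length in pixels is half the picture's height over the tangent of half this angle, whatever the lens; pixels are square), "cx", "cy" (the principal point, pixels), "extrinsics" (4x4, takes a point from world to camera coordinates); the wrist camera has in their place "mount" (4x4, takes a point from camera to tool coordinates, whose origin is the TCP and whose axes are the flange's). Camera axes: x right, y up, looking along -z (the intrinsics and any distortion apply to the point x, -y, -z); pixel columns grow to the right and rows downward; lengths in m; the calibration is good to about 2 mm. A picture is of the moment at which its call begins: read the wrist's pose just before it. There is no depth.
- env.hand_in(): hands the job in; it is judged then, once.
Trained networks look in a picture, given as the dict that the camera call returned (one of the last four; its "shot" number tells which), for a name from the list of things; names that differ only in an ending like _2 or _b are one class to them, and where a whole thing is asked for, a point or a joint stands for the part that bears it (a point fixed in the world has none). Each returns a list of dicts, best first, with "confidence" (0 to 1); they miss things now and then, are a little off and sometimes report something else, mostly with a low value. They report only what shows in the picture. A call takes as long as a camera call. They do not tell look-alikes from the thing itself.
- env.spot_in(thing, picture): "centre" ([x, y, z] in m, in world coordinates, good to about 4 mm: the middle of the surface that is visible of it).
- env.regions_of(thing, picture): "mask" (400x640 bool, what is visible of it).
- env.landmark_of(thing, picture): "centre" ([x, y, z] in m, in world coordinates, good to about 4 mm: a listed point, or the origin of a listed thing).
The state is a dict: "clock": time; "joint_pos": joint angles; "qvel": joint speeds; "tau": joint torques, N m; "tcp_pos": TCP position; "orientation": TCP orientation; "wrist_force": force on the tool from outside, world axes, zero at the start; "ft_torque": the same for the moment, N m; "finger_gap": finger opening in m; "grip_force": force on a finger pad.
Only numpy, scipy, OpenCV 4.12 (cv2) and the standard library are available. Lean on these libraries where they do the work, as an engineer would, in place of code of your own. Each camera call takes 0.05 s, during which the arm holds its last target. There are 200 camera calls.

### The job

Put the upright kiln prop away in the prop tray. First stand it on the table against the yellow edge of the low black rubber board and let go of it, then tip it over that edge, so that it comes to rest lying on the board with its foot still by the yellow edge, released. Then take it up again and lay it, without dropping it, all the way down in the lane with the green lining; leave the other props, the bowls, the jar and the brush where they are.

Things in the scene. Friction and masses are not known exactly. Their poses are not given: they have to be found in the camera images.
- prop: The kiln prop to put away: cream square clay post, 44 x 44 mm, 130 mm tall, 0.28 to 0.56 kg, at the start upright on the table to the robot's right. Origin: middle of its foot end; z along its length. Pushed high while the board holds its foot, it turns about the board's upper edge, passes balance at about 25 degrees, falls, and ends with 15 to 50 mm of its foot end jutting out.
- prop_mid (a point): The middle of the kiln prop, 65 mm from its ends, on its axis (axes as prop).
- board: A low black rubber-faced board fixed to the table, 130 (x) x 160 (y) x 16 mm (z). Its upper face is 16 mm above the table and level. Origin: middle of its underside. Its y axis points away from the yellow edge, over the board: the way the prop must fall.
- board_edge (a point): The middle of the board's yellow upper edge, at y = -80 mm, z = 16 mm in the board's frame. The prop stands against this edge when its axis is 22 mm beyond it (at y = -102 mm in the board's frame), its sides square to the board.
- tray: The wooden prop tray, fixed, 170 (x) x 268 (y) mm. Three lanes run along its x, middles at y = -80, 0, 80 mm, each 52 mm wide, 146 mm long. Lane floor 8 mm above the table; the bars between (28 mm wide) and at the ends rise to 22 mm. Origin: middle of its underside. Other props lie in two lanes, tops 52 mm above the table.
- lane: The green lining, 144 (x) x 50 (y) x 2 mm, in the empty lane. Origin: middle of its underside, 8 mm above the table; x along the lane. The laid prop rests on its upper face, its middle 24 mm above this origin. The bars beside it rise 12 mm above that face: hold the lying prop by its upper 30 mm so that the fingers clear them.
- spare_a: A fired kiln prop lying in one of the tray's lanes: the same square post, 130 long (its x) x 44 x 44 mm. Origin: middle of its underside. To be left alone.
- spare_b: A fired kiln prop lying in one of the tray's lanes: the same square post, 130 long (its x) x 44 x 44 mm. Origin: middle of its underside. To be left alone.
- bowl_a: An unfired brown clay bowl, 130 mm wide, 50 mm high, open side up, origin under its middle. To be left alone.
- bowl_b: An unfired brown clay bowl, 130 mm wide, 50 mm high, open side up, origin under its middle. To be left alone.
- bowl_c: An unfired brown clay bowl, 130 mm wide, 50 mm high, open side up, origin under its middle. To be left alone.
- jar: A small blue glaze jar with a white cap, 52 mm wide, 70 mm high, origin under its middle. To be left alone.
- brush: A brush lying on the table near the robot, origin under its middle. To be left alone.
Mind the look-alikes: they are no part of the job. What is meant by the board is not red, and is the smaller of those in its own colour.

How it is judged:
On the way, in this order (a step that is already met when the one before it is completed fails the run):
1. the prop stands upright on the table, released, against the yellow edge (no more than 15 mm away from it, and within 50 mm of the edge's middle along it) (angle between prop's own z axis and vertical below 0.06 rad and height (world z) of prop below 0.004 m and y of prop in the frame of board between -0.118 and -0.095 m and x of prop in the frame of board between -0.05 and 0.05 m and angle between the z axis of prop and the z axis of board, either way round below 0.06 rad and contact force between prop and the fingers below 0.05 N and linear speed of prop below 0.02 m/s and angular speed of prop below 0.15 rad/s), for 0.2 s.
2. the prop lies at rest and released on the rubber board, along the fall direction, with its foot end within 60 mm outside or 20 mm inside the yellow edge (angle between prop's own z axis and vertical between 1.45 and 1.69 rad and y of prop in the frame of board between -0.14 and -0.06 m and y of prop_mid in the frame of board between -0.075 and 0.015 m and x of prop_mid in the frame of board between -0.065 and 0.065 m and z of prop_mid in the frame of board between 0.032 and 0.045 m and contact force between prop and the fingers below 0.05 N and linear speed of prop below 0.02 m/s and angular speed of prop below 0.15 rad/s), for 0.2 s.
At the end, for the whole second after the job is handed in: The prop lies on the green lining, along the lane within 0.1 rad, its middle 19 to 28 mm above the lane's origin, within 12 mm of it lengthways and 7 mm crossways, released and at rest; the other props, bowls, jar and brush are within 20 mm of where they were (x of prop_mid in the frame of lane between -0.012 and 0.012 m and y of prop_mid in the frame of lane between -0.007 and 0.007 m and z of prop_mid in the frame of lane between 0.019 and 0.028 m and angle between the z axis of prop and the x axis of lane, either way round below 0.1 rad and contact force between prop and the fingers below 0.05 N and linear speed of prop below 0.02 m/s and angular speed of prop below 0.15 rad/s and distance of each of spare_a, spare_b, bowl_a, bowl_b, bowl_c, jar, brush from where it was at the start of the episode below 0.02 m); the robot touches nothing.
It fails at once if the prop is turned over (tilt of 0.6 to 1.1 rad) anywhere but at the yellow edge: its foot end more than 80 mm from the edge's middle (angle between prop's own z axis and vertical between 0.6 and 1.1 rad and distance between prop and board_edge above 0.08 m).
It fails at once if the prop is dropped into the lane: faster than 0.45 m/s with its middle less than 50 mm above the lane's origin and within 80 mm of its middle (linear speed of prop above 0.45 m/s and z of prop_mid in the frame of lane below 0.05 m and horizontal distance between prop_mid and lane below 0.08 m).
It fails at once if another prop, a bowl, the jar or the brush is pushed more than 30 mm from its place (distance of any of spare_a, spare_b, bowl_a, bowl_b, bowl_c, jar, brush from where it was at the start of the episode above 0.03 m).
It also fails if it takes over 58 s, if anything falls off the work surface, if the arm or the gripper's body presses on something with over 40 N, if the wrist force passes 120 N, or if a joint passes its speed limit or range.

## Working session

There is one attempt and no reset: what is moved stays moved. The work goes in short steps, Python scripts to look and compute and a tool call to move; the robot and the scene stay as the last step left them, time stands still between calls to the robot, and variables do not carry over. Pictures are saved under pics/ and viewed, at most 10 in all, crops included, and the job is handed in when it is done.

Besides the shell and the picture viewer there is one more tool, called after "Emit:" by a JSON object that holds its "op" and its "data", one argument or row to a line. move_arm: Moves the arm, as the interface text tells. Its arguments: {"type":"object","properties":{"targets":{"type":"array","items":{"type":"array"}},"squeeze":{"type":"number"}},"required":["targets"]}

```bash
mkdir -p pics; ls; cat > h.py <<'E'
import numpy as np, cv2
from scipy.spatial.transform import Rotation as R
from workcell import env
def shot(n,fn=None):
    s=env.get_state(); p=env.read_camera(n)
    if fn: cv2.imwrite(fn,cv2.cvtColor(p['pixels'],cv2.COLOR_RGB2BGR))
    if 'extrinsics' in p: E=np.array(p['extrinsics'])
    else:
        q=s['orientation']; T=np.eye(4); T[:3,:3]=R.from_quat([q[1],q[2],q[3],q[0]]).as_matrix(); T[:3,3]=s['tcp_pos']
        E=np.linalg.inv(T@np.array(p['mount']))
    p['E']=E; p['f']=200/np.tan(np.radians(p['fovy'])/2); return p
def proj(p,X):
    c=(p['E']@np.c_[np.atleast_2d(X),np.ones(len(np.atleast_2d(X)))].T)[:3]
    return np.c_[p['cx']+p['f']*c[0]/-c[2], p['cy']-p['f']*c[1]/-c[2]]
def back(p,uv,z):
    uv=np.atleast_2d(np.array(uv,float)); d=np.c_[(uv[:,0]-p['cx'])/p['f'],-(uv[:,1]-p['cy'])/p['f'],-np.ones(len(uv))]
    Ri=np.linalg.inv(p['E']); D=d@Ri[:3,:3].T; o=Ri[:3,3]
    return o+D*((z-o[2])/D[:,2])[:,None]
E
python3 - <<'E'
from h import *
for n in('top','scene'):
    p=shot(n,f'pics/{n}1.png'); print({k:(v if k not in('pixels','E') else '') for k,v in p.items()})
    for t in ['prop','board','board_edge','tray','lane','spare_a','bowl_a','jar','brush']:
        print(t,[(np.round(d['centre'],3).tolist(),round(d['confidence'],2),proj(p,d['centre']).astype(int)[0].tolist()) for d in env.landmark_of(t,p)])
E
```

```text
pics
{'pixels': '', 'fovy': 50.819215673863624, 'cx': 313.02142361221865, 'cy': 199.6578158482147, 'extrinsics': array([[-0.02661302, -0.99960947, -0.00852432, -0.05830518],
       [ 0.996651  , -0.02719191,  0.07711926, -0.5225002 ],
       [-0.07732093, -0.0064434 ,  0.99698543, -1.2884956 ],
       [ 0.        ,  0.        ,  0.        ,  1.        ]]), 'shot': 1, 'E': '', 'f': np.float64(421.01680157179413)}
prop [([0.516, -0.332, 0.0], 0.76, [395, 199])]
board [([0.558, -0.111, 0.001], 0.81, [324, 188]), ([0.243, 0.258, -0.001], 0.75, [209, 292]), ([0.268, -0.35, 0.004], 0.7, [405, 279])]
board_edge [([0.243, 0.178, 0.018], 0.97, [233, 292]), ([0.575, -0.192, 0.017], 0.93, [350, 181]), ([0.278, -0.459, 0.02], 0.8, [441, 275])]
tray []
lane [([0.453, 0.178, 0.008], 0.61, [233, 223])]
spare_a [([0.542, 0.173, 0.009], 0.65, [234, 195])]
bowl_a [([0.77, 0.162, -0.0], 0.79, [238, 124]), ([0.772, -0.068, 0.003], 0.74, [309, 121]), ([0.711, -0.299, 0.001], 0.61, [382, 138])]
jar [([0.644, -0.458, -0.002], 0.51, [433, 158])]
brush [([0.375, -0.136, 0.004], 0.95, [334, 246])]
{'pixels': 
[... 503 characters left out ...]
.56, -0.114, 0.002], 0.8, [303, 229]), ([0.241, 0.258, 0.002], 0.6, [432, 178])]
board_edge [([0.275, -0.456, 0.022], 0.81, [217, 162]), ([0.571, -0.194, 0.018], 0.62, [275, 225]), ([0.246, 0.178, 0.015], 0.57, [408, 174])]
tray [([0.516, -0.331, 0.064], 0.42, [232, 196])]
lane [([0.452, 0.178, 0.009], 0.75, [407, 213])]
spare_a [([0.537, 0.169, 0.009], 0.97, [403, 231]), ([0.619, 0.162, 0.006], 0.87, [400, 251])]
bowl_a [([0.77, 0.164, -0.001], 0.69, [399, 293]), ([0.709, -0.302, -0.0], 0.58, [225, 258]), ([0.778, -0.066, -0.003], 0.58, [307, 286])]
jar [([0.636, -0.463, -0.005], 0.56, [178, 237])]
brush [([0.378, -0.138, -0.0], 0.91, [305, 193]), ([0.572, -0.193, 0.021], 0.26, [275, 224])]
```

```bash
python3 - <<'E'
import cv2
a=cv2.imread('pics/top1.png')[60:330,170:500]; cv2.imwrite('pics/c1.png',cv2.resize(a,None,fx=2.2,fy=2.2,interpolation=3))
E
```

```text
(no output)
```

View pics/c1.png

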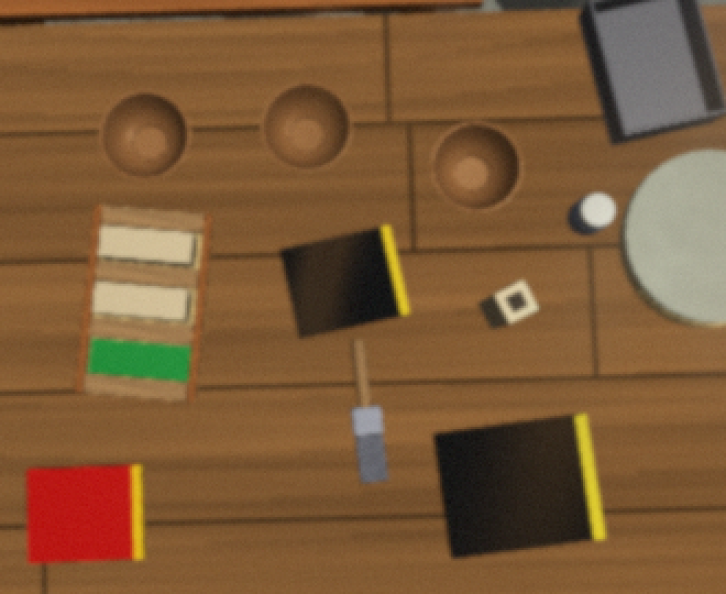

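The board candidates in the top image are:
- the red one at (209,292), which is ruled out by colour
- the large black one at (405,279)
- the small black one at (324,188)

The small black board is the one meant, since it is the smaller of the two black ones. In the enlarged crop it is at (345,280), with its yellow edge on the right towards the prop at (517,302). The green lane is at crop (140,360), the lane nearest the robot.

```bash
python3 - <<'E'
from h import *
p=shot('top'); im=p['pixels']; hsv=cv2.cvtColor(im,cv2.COLOR_RGB2HSV)
def rect(m,z,box,name):
    k=np.zeros_like(m); x0,y0,x1,y1=box; k[y0:y1,x0:x1]=m[y0:y1,x0:x1]
    n,l,s,_=cv2.connectedComponentsWithStats(k.astype(np.uint8)); k=l==1+np.argmax(s[1:,4])
    v,u=np.nonzero(k); X=back(p,np.c_[u,v],z)[:,:2]
    r=cv2.minAreaRect((X*1000).astype(np.float32)); print(name,len(u),np.round(r,1) if 0 else r, 'mean',X.mean(0).round(4))
g=cv2.inRange(hsv,(45,80,50),(80,255,255))>0; rect(g,.010,(190,200,270,250),'green')
y=cv2.inRange(hsv,(22,120,120),(35,255,255))>0; rect(y,.016,(330,150,370,210),'yellow')
b=hsv[...,2]<60; rect(b|y,.016,(290,155,362,220),'board')
c=(hsv[...,1]<90)&(hsv[...,2]>150); rect(c,.13,(385,175,420,215),'propTop(light)')
v=hsv[190:206,398:412]; print(im[197,385:418].tolist()[::4])
for t in ['prop']:
  for d in env.regions_of(t,p)[:1]:
    rect(np.array(d['mask']),.13,(370,160,440,230),'prop')
for n in ('spare_a','lane'):print(n,[(np.round(d['centre'],3).tolist(),round(d['confidence'],2)) for d in env.landmark_of(n,p)])
s=env.get_state(); print(s['clock'],s['tcp_pos'],s['orientation'])
a=cv2.imread('pics/top1.png')[170:225,375:430]; cv2.imwrite('pics/c2.png',cv2.resize(a,None,fx=10,fy=10,interpolation=2))
E
```

```text
green 726 ((454.956298828125, 179.71322631835938), (141.7102813720703, 50.06000900268555), 83.49919128417969) mean [0.4549 0.1799]
yellow 212 ((572.1824340820312, -187.13665771484375), (132.44888305664062, 15.825742721557617), 10.855667114257812) mean [ 0.5725 -0.1869]
board 1965 ((556.7141723632812, -117.54664611816406), (132.45065307617188, 160.3704071044922), 12.557090759277344) mean [ 0.5577 -0.1169]
propTop(light) 189 ((513.3359375, -332.9535217285156), (43.05147933959961, 43.69187927246094), 24.909984588623047) mean [ 0.5131 -0.333 ]
[[144, 103, 57], [80, 62, 42], [61, 52, 40], [201, 184, 149], [124, 113, 90], [71, 63, 51], [175, 161, 131], [181, 159, 122], [137, 96, 56]]
prop 369 ((508.4239807128906, -323.92779541015625), (44.31365203857422, 68.70606994628906), 24.965133666992188) mean [ 0.509 -0.324]
spare_a [([0.544, 0.172, 0.007], 0.76)]
lane []
1.2 [0.1488349  0.55543103 0.20353259] [1.72801253e-05 1.30517097e-01 9.91446057e-01 4.55073055e-05]
```

View pics/c2.png

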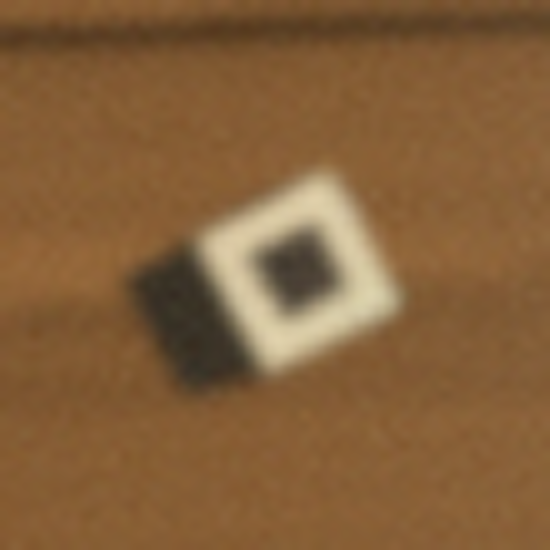

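Emit:
{"op": "move_arm", "data": {
  "targets": [
    [[-250,-170,-20],[0,0,5],-1],
    [[-250,-170,-20],[0,0,5],-1],
    [[-250,-170,-20],[0,0,5],-1],
    [[-250,-170,-20],[0,0,5],-1],
    [[-250,-170,-20],[0,0,5],-1]
  ]
}}

```text
clock: 1.82
tcp_pos: [0.3476, 0.3249, 0.2239]
orientation: [0.0, 0.539, 0.842, 0.0]
wrist_force: [1.3, 0.3, 0.5]
finger_gap: 0.0852
grip_force: 0.0
```

```bash
cat >> h.py <<'E'
def go(x,y,z,psi):
    s=env.get_state(); q=s['orientation']; r=R.from_quat([q[1],q[2],q[3],q[0]]); M=r.as_matrix()
    a=np.radians(psi); T=np.c_[[np.cos(a),np.sin(a),0],[np.sin(a),-np.cos(a),0],[0,0,-1]]
    print('t',round(s['clock'],2),'tcp',np.round(s['tcp_pos'],4),'psi',np.degrees(np.arctan2(M[1,0],M[0,0])).round(1),
     'shift',(M.T@(np.array([x,y,z])-s['tcp_pos'])*1000).round(1),'turn',(R.from_matrix(M.T@T).as_rotvec(degrees=True)/10).round(2),'gap',round(s['finger_gap'],4),'j',np.round(s['joint_pos'],2))
E
python3 -c "
from h import *
go(.50,.05,.23,115);go(.513,-.333,.23,115)"
```

```text
t 1.82 tcp [0.3476 0.3249 0.2239] psi 114.7 shift [-313.4   23.6   -6.1] turn [ 0.01 -0.   -0.03] gap 0.0852 j [ 0.58  0.11 -0.16  1.3  -0.    1.72]
t 1.82 tcp [0.3476 0.3249 0.2239] psi 114.7 shift [-666.8 -124.7   -6.3] turn [ 0.01 -0.   -0.03] gap 0.0852 j [ 0.58  0.11 -0.16  1.3  -0.    1.72]
```

Emit:
{"op": "move_arm", "data": {
  "targets": [
    [[-667,-125,-6],[0,0,0],-1],
    [[-667,-125,-6],[0,0,0],-1],
    [[-667,-125,-6],[0,0,0],-1],
    [[-667,-125,-6],[0,0,0],-1],
    [[-667,-125,-6],[0,0,0],-1]
  ]
}}

```text
clock: 2.45
tcp_pos: [0.4243, 0.0218, 0.2266]
orientation: [0.001, 0.537, 0.843, 0.0]
wrist_force: [2.1, -0.4, 0.0]
finger_gap: 0.0856
grip_force: 0.0
```

```bash
python3 -c "
from h import *
go(.513,-.333,.23,115)"
```

```text
t 2.45 tcp [0.4243 0.0218 0.2266] psi 115.0 shift [-359.1  -69.6   -3.3] turn [ 0.01  0.   -0.  ] gap 0.0856 j [-0.14  0.01 -0.26  1.3   0.    1.  ]
```

Emit:
{"op": "move_arm", "data": {
  "targets": [
    [[-356,-69,-3],[0,0,0],-1],
    [[-356,-69,-3],[0,0,0],-1],
    [[-356,-69,-3],[0,0,0],-1],
    [[-356,-69,-3],[0,0,0],-1],
    [[-356,-69,-3],[0,0,0],-1]
  ]
}}

```text
clock: 3.08
tcp_pos: [0.5, -0.2815, 0.229]
orientation: [0.0, 0.537, 0.843, 0.0]
wrist_force: [0.6, 0.1, 0.9]
finger_gap: 0.0857
grip_force: 0.0
```

```bash
python3 - <<'E'
from h import *
go(.513,-.333,.23,115)
p=shot('wrist','pics/w1.png'); print(p['mount'].round(3) if hasattr(p['mount'],'round') else p['mount'],p['fovy'])
for t in ['prop','board','board_edge','jar']:
    print(t,[(np.round(d['centre'],3).tolist(),round(d['confidence'],2),proj(p,d['centre']).astype(int)[0].tolist()) for d in env.landmark_of(t,p)])
E
```

```text
t 3.08 tcp [ 0.5    -0.2815  0.229 ] psi 115.0 shift [-52.1  -9.9  -1. ] turn [ 0.  0. -0.] gap 0.0857 j [-0.65  0.31  0.1   1.36  0.    0.48]
[[-0.     0.966  0.259  0.066]
 [ 1.     0.     0.     0.001]
 [ 0.     0.259 -0.966 -0.171]
 [ 0.     0.     0.     1.   ]] 63.77050946149013
prop [([0.511, -0.337, 0.003], 0.83, [310, 215])]
board [([0.56, -0.116, 0.002], 0.82, [428, 65]), ([0.269, -0.35, -0.003], 0.68, [127, 144]), ([0.377, -0.14, -0.003], 0.68, [273, 13])]
board_edge [([0.279, -0.454, 0.025], 0.96, [98, 227]), ([0.576, -0.193, 0.017], 0.87, [411, 134])]
jar [([0.643, -0.465, 0.003], 0.56, [357, 330])]
```

View pics/w1.png

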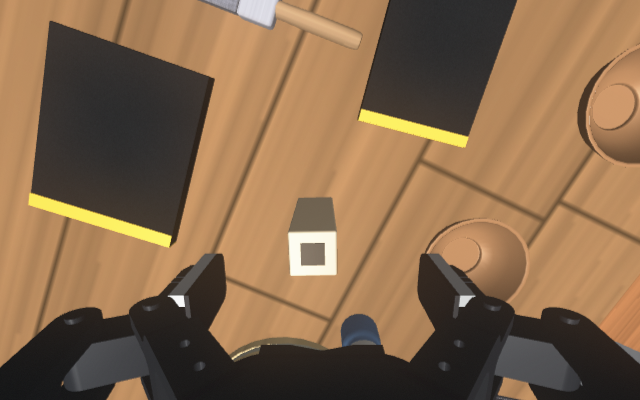

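The wrist view shows the prop top square at (288–337, 232–276), aligned with the jaws. The small board's yellow outer edge runs from (359,121) to (467,147).

```bash
python3 - <<'E'
from h import *
go(.513,-.333,.23,115)
p=shot('wrist'); im=p['pixels']; hsv=cv2.cvtColor(im,cv2.COLOR_RGB2HSV)
c=((hsv[...,1]<70)&(hsv[...,2]>170)).astype(np.uint8); c[:,:250]=0;c[:,400:]=0;c[:150]=0; c[300:]=0
n,l,s,_=cv2.connectedComponentsWithStats(c); k=l==1+np.argmax(s[1:,4]); v,u=np.nonzero(k)
r=cv2.minAreaRect((back(p,np.c_[u,v],.13)[:,:2]*1000).astype(np.float32)); print('prop',r,u.mean(),v.mean())
y=cv2.inRange(hsv,(22,120,120),(35,255,255)); y[:,:340]=0; y[200:]=0
n,l,s,_=cv2.connectedComponentsWithStats(y); k=l==1+np.argmax(s[1:,4]); v,u=np.nonzero(k)
print('yellow px',u.min(),u.max(),v.min(),v.max()); X=back(p,np.c_[u,v],.016)[:,:2]*1000
print(cv2.minAreaRect(X.astype(np.float32)), cv2.boxPoints(cv2.minAreaRect(X.astype(np.float32))).round(1).tolist())
E
```

```text
t 3.33 tcp [ 0.4993 -0.2791  0.2284] psi 115.0 shift [-54.7 -10.3  -1.7] turn [-0.   -0.01 -0.  ] gap 0.0855 j [-0.65  0.3   0.09  1.36  0.    0.48]
prop ((515.33642578125, -331.09869384765625), (43.061767578125, 42.96617126464844), 26.073320388793945) 312.056543837357 255.6010165184244
yellow px 358 467 111 149
((574.2080078125, -185.38751220703125), (131.04542541503906, 13.927536964416504), 10.939924240112305) [[508.6000061035156, -191.0], [511.20001220703125, -204.6999969482422], [639.9000244140625, -179.8000030517578], [637.2000122070312, -166.10000610351562]]
```

```bash
python3 -c "
from h import *
go(.5155,-.3315,.085,116)"
```

```text
t 3.38 tcp [ 0.4994 -0.2784  0.2287] psi 115.0 shift [-55.1  -7.8 143.7] turn [-0.   -0.01 -0.1 ] gap 0.0857 j [-0.65  0.3   0.09  1.36  0.    0.48]
```

Emit:
{"op": "move_arm", "data": {
  "targets": [
    [[-55,-8,10],[0,0,-0.1],-1],
    [[-55,-8,60],[0,0,-0.1],-1],
    [[-55,-8,110],[0,0,-0.1],-1],
    [[-55,-8,144],[0,0,-0.1],-1],
    [[-55,-8,144],[0,0,-0.1],-1]
  ]
}}

```text
clock: 4.0
tcp_pos: [0.5139, -0.3292, 0.0826]
orientation: [-0.003, 0.529, 0.849, 0.001]
wrist_force: [-0.4, 0.4, 0.6]
finger_gap: 0.0851
grip_force: 0.0
```

Emit:
{"op": "move_arm", "data": {
  "targets": [
    [[0,0,0],[0,0,0],1],
    [[0,0,0],[0,0,0],1],
    [[0,0,0],[0,0,0],1],
    [[0,0,0],[0,0,0],1],
    [[0,0,0],[0,0,0],1]
  ],
  "squeeze": 40
}}

```text
clock: 4.62
tcp_pos: [0.5169, -0.3335, 0.0873]
orientation: [0.002, 0.53, 0.848, -0.0]
wrist_force: [-1.7, 0.4, 6.0]
finger_gap: 0.0428
grip_force: 41.8
```

```bash
python3 -c "
from h import *
go(.580,-.217,.115,101)"
```

```text
t 4.62 tcp [ 0.5169 -0.3335  0.0873] psi 116.0 shift [ 76.9 107.8 -27.7] turn [0.01 0.02 1.5 ] gap 0.0428 j [-0.7   0.44 -0.06  1.07  0.    0.41]
```

Emit:
{"op": "move_arm", "data": {
  "targets": [
    [[0,0,-28],[0,0,0],1],
    [[26,36,-28],[0,0,0.5],1],
    [[52,72,-28],[0,0,1.0],1],
    [[77,108,-28],[0,0,1.5],1],
    [[77,108,-28],[0,0,1.5],1]
  ]
}}

```text
clock: 5.25
tcp_pos: [0.5801, -0.213, 0.1129]
orientation: [-0.0, 0.634, 0.773, 0.0]
wrist_force: [0.1, 0.5, -3.2]
finger_gap: 0.0431
grip_force: 42.5
```

Emit:
{"op": "move_arm", "data": {
  "targets": [
    [[0,0,0],[0,0,0],1],
    [[0,0,0],[0,0,0],1]
  ]
}}

```text
clock: 5.5
tcp_pos: [0.5785, -0.217, 0.1128]
orientation: [-0.0, 0.637, 0.771, -0.0]
wrist_force: [0.3, 0.7, -3.7]
finger_gap: 0.0431
grip_force: 42.5
```

```bash
python3 - <<'E'
from h import *
go(.580,-.217,.087,101)
print(env.get_state()['wrist_force'])
p=shot('wrist','pics/w2.png'); im=p['pixels']
hsv=cv2.cvtColor(im,cv2.COLOR_RGB2HSV)
y=cv2.inRange(hsv,(22,120,120),(35,255,255))
n,l,s,_=cv2.connectedComponentsWithStats(y)
for i in np.argsort(-s[1:,4])[:3]+1:
    v,u=np.nonzero(l==i); X=back(p,np.c_[u,v],.016)[:,:2]*1000
    print(s[i].tolist(),cv2.minAreaRect(X.astype(np.float32)), cv2.boxPoints(cv2.minAreaRect(X.astype(np.float32))).round(1).tolist())
for n in('board_edge','prop'):print([(np.round(d['centre'],3).tolist(),round(d['confidence'],2)) for d in env.landmark_of(n,p)])
E
```

```text
t 5.5 tcp [ 0.5785 -0.217   0.1128] psi 100.9 shift [-0.3  1.4 25.8] turn [-0.    0.   -0.01] gap 0.0431 j [-0.49  0.43 -0.    1.14 -0.    0.89]
[ 0.31545608  0.73931199 -3.73703552]
[244, 154, 158, 17, 2425] ((574.0995483398438, -185.57675170898438), (130.6005096435547, 13.301770210266113), 10.92000675201416) [[508.70001220703125, -191.39999389648438], [511.20001220703125, -204.5], [639.5, -179.6999969482422], [637.0, -166.6999969482422]]
[0, 362, 44, 16, 521] ((317.9429931640625, -447.1850280761719), (45.040992736816406, 17.349821090698242), 6.248862266540527) [[294.6000061035156, -441.0], [296.5, -458.29998779296875], [341.29998779296875, -453.3999938964844], [339.3999938964844, -436.1000061035156]]
[([0.576, -0.191, 0.015], 0.82)]
[([0.581, -0.22, 0.03], 0.92), ([0.562, -0.116, 0.002], 0.62)]
```

View pics/w2.png

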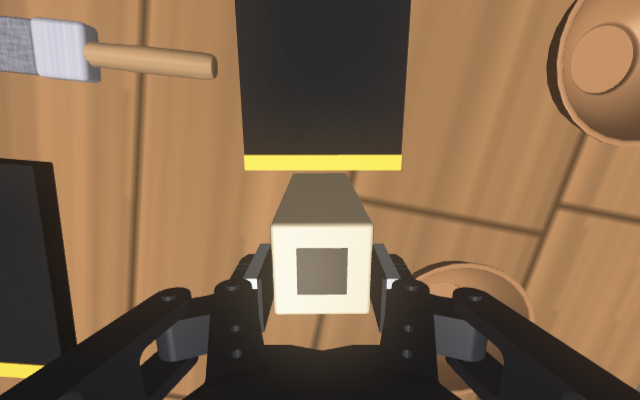

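The wrist view shows the prop held square to the board, with its foot just short of the yellow edge (row 170) and clear of it. I'll back off 2.5 mm and set it down.

Emit:
{"op": "move_arm", "data": {
  "targets": [
    [[-2.5,0,8],[0,0,0],1],
    [[-2.5,0,16],[0,0,0],1],
    [[-2.5,0,22],[0,0,0],1],
    [[-2.5,0,25],[0,0,0],1],
    [[-2.5,0,25.5],[0,0,0],1]
  ]
}}

```text
clock: 6.28
tcp_pos: [0.5794, -0.2184, 0.0875]
orientation: [0.0, 0.636, 0.772, -0.0]
wrist_force: [-1.7, 0.1, -0.1]
finger_gap: 0.0427
grip_force: 42.9
```

Emit:
{"op": "move_arm", "data": {
  "targets": [
    [[0,0,0],[0,0,0],1],
    [[0,0,0],[0,0,0],-1],
    [[0,0,0],[0,0,0],-1],
    [[0,0,0],[0,0,0],-1],
    [[0,0,0],[0,0,0],-1]
  ]
}}

```text
clock: 6.9
tcp_pos: [0.5797, -0.2185, 0.0875]
orientation: [0.0, 0.636, 0.772, 0.0]
wrist_force: [-0.9, 0.3, -0.5]
finger_gap: 0.0856
grip_force: 0.0
```

```bash
python3 - <<'E'
from h import *
go(.580,-.217,.2,101)
print(env.get_state()['wrist_force'])
p=shot('wrist')
for n in('board_edge','prop','prop_mid'):print([(np.round(d['centre'],3).tolist(),round(d['confidence'],2)) for d in env.landmark_of(n,p)])
E
```

```text
t 6.9 tcp [ 0.5797 -0.2185  0.0875] psi 101.0 shift [   1.4    0.7 -112.5] turn [0. 0. 0.] gap 0.0856 j [-0.49  0.45 -0.04  1.08  0.    0.89]
[-0.8623715   0.31272535 -0.50044081]
[([0.574, -0.193, 0.016], 0.64)]
[([0.577, -0.222, 0.002], 0.79)]
[]
```

Emit:
{"op": "move_arm", "data": {
  "targets": [
    [[0,0,-60],[0,0,0],-1],
    [[0,0,-85],[0,0,0],-1],
    [[-30,0,-85],[0,0,0],1],
    [[-75,0,-85],[0,0,0],1],
    [[-75,0,-85],[0,0,0],1]
  ]
}}

```text
clock: 7.72
tcp_pos: [0.594, -0.295, 0.1717]
orientation: [0.0, 0.637, 0.771, -0.0]
wrist_force: [0.2, 0.3, 0.3]
finger_gap: 0.0317
grip_force: 0.0
```

Emit:
{"op": "move_arm", "data": {
  "targets": [
    [[0,0,20],[0,0,0],1],
    [[0,0,50],[0,0,0],1],
    [[0,0,67],[0,0,0],1],
    [[0,0,67],[0,0,0],1]
  ]
}}

```text
clock: 8.22
tcp_pos: [0.5927, -0.2909, 0.1038]
orientation: [-0.002, 0.636, 0.772, -0.0]
wrist_force: [-1.0, 0.2, 0.2]
finger_gap: -0.0001
grip_force: 0.0
```

```bash
python3 - <<'E'
from h import *
go(.586,-.255,.105,101)
p=shot('scene','pics/s2.png')
a=cv2.imread('pics/s2.png')[130:290,180:420]; cv2.imwrite('pics/s2c.png',cv2.resize(a,None,fx=3,fy=3))
p=shot('top')
for n in('board_edge','prop'):print([(np.round(d['centre'],3).tolist(),round(d['confidence'],2)) for d in env.landmark_of(n,p)])
E
```

```text
t 8.22 tcp [ 0.5927 -0.2909  0.1038] psi 101.0 shift [36.6  0.3 -1.1] turn [-0.01 -0.01  0.  ] gap -0.0001 j [-0.58  0.52  0.12  1.17  0.    0.8 ]
[([0.278, -0.457, 0.02], 0.94), ([0.572, -0.191, 0.015], 0.61)]
[([0.578, -0.216, 0.002], 0.67)]
```

View pics/s2c.png

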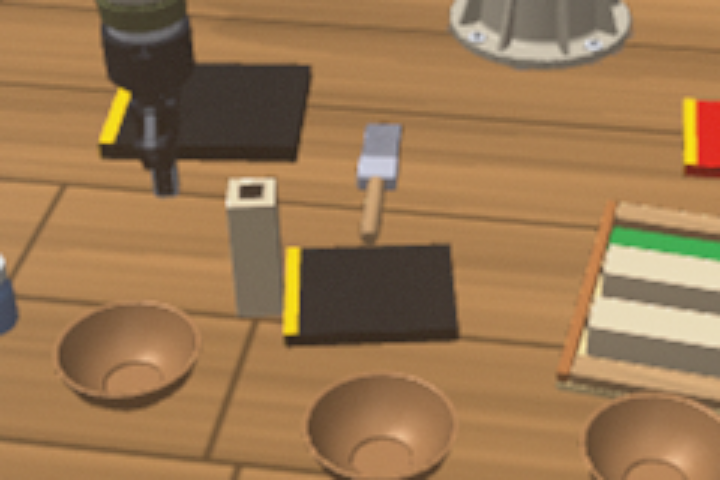

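The prop stands upright at the yellow edge (crop 260,245), with the closed fingers beyond it at (165,185). Next I push it over.

Emit:
{"op": "move_arm", "data": {
  "targets": [
    [[20,0,0],[0,0,0],1],
    [[34,0,0],[0,0,0],1],
    [[44,0,0],[0,0,0],1],
    [[54,0,0],[0,0,0],1],
    [[64,0,0],[0,0,0],1]
  ]
}}

```text
clock: 9.05
tcp_pos: [0.5815, -0.2285, 0.1054]
orientation: [0.0, 0.636, 0.772, 0.0]
wrist_force: [-0.4, 0.2, 0.3]
finger_gap: -0.0005
grip_force: 0.0
```

```bash
python3 - <<'E'
from h import *
go(.586,-.255,.105,101)
p=shot('scene','pics/s3.png')
a=cv2.imread('pics/s3.png')[170:260,220:350]; cv2.imwrite('pics/s3c.png',cv2.resize(a,None,fx=4,fy=4))
E
```

```text
t 9.05 tcp [ 0.5815 -0.2285  0.1054] psi 101.0 shift [-26.9  -0.7   0.4] turn [0. 0. 0.] gap -0.0005 j [-0.5   0.45  0.01  1.13  0.    0.88]
```

View pics/s3c.png

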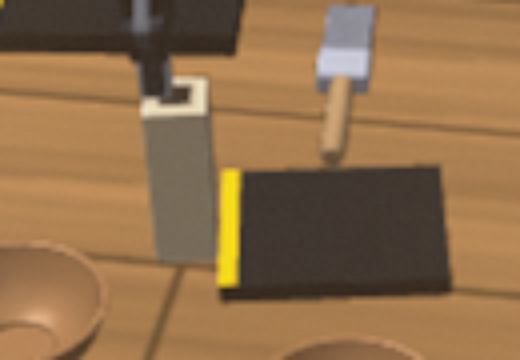

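```bash
python3 - <<'E'
from h import *
s=env.get_state();t=s['tcp_pos'];print(t)
p=shot('scene')
a=p['pixels'][170:260,220:350]; cv2.imwrite('pics/s4c.png',cv2.cvtColor(cv2.resize(a,None,fx=4,fy=4),cv2.COLOR_RGB2BGR))
f=lambda X:((proj(p,X)-[220,170])*4).round()
print(f([t,[t[0],t[1],t[2]+.1],[.579,-.219,0],[.579,-.219,.13],[.575,-.1925,.016]]))
p=shot('wrist','pics/w4.png')
E
```

```text
[ 0.58114707 -0.2272745   0.10533274]
[[162. 126.]
 [151.   3.]
 [185. 244.]
 [172.  96.]
 [221. 226.]]
```

View pics/w4.png

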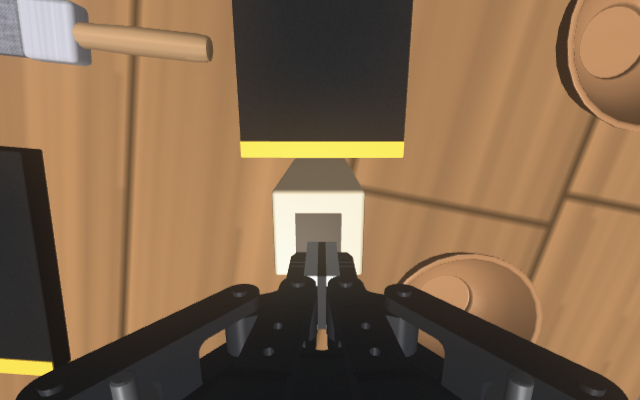

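```bash
python3 - <<'E'
from h import *
s=env.get_state();t=np.array(s['tcp_pos']);p=shot('wrist')
u=np.array([-.191,.982]);e=np.array([.575,-.1925])
X=back(p,[[318,190],[318,273],[318,245],[318,213]],.13); print('top y',((X[:,:2]-e)@u).round(4)); 
X=back(p,[[322,157]],.016); print('edge',((X[:,:2]-e)@u).round(4)); 
print('tcp',((t[:2]-e)@u).round(4),t,proj(p,[t,t+[0,0,.025],t+[0,0,.05]]).round(), s['wrist_force'])
E
```

```text
top y [-0.0024 -0.0448 -0.0298 -0.0135]
edge [-0.0001]
tcp -0.0368 [ 0.58157749 -0.22873916  0.10539508] [[320. 240.]
 [320. 259.]
 [319. 284.]] [-0.0981982  -0.87182109  0.06746179]
```

```bash
python3 - <<'E'
from h import *
a=cv2.imread('pics/w4.png')[150:310,230:420]; cv2.imwrite('pics/w4c.png',cv2.resize(a,None,fx=3.6,fy=3.6,interpolation=2))
E
```

```text
(no output)
```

View pics/w4c.png

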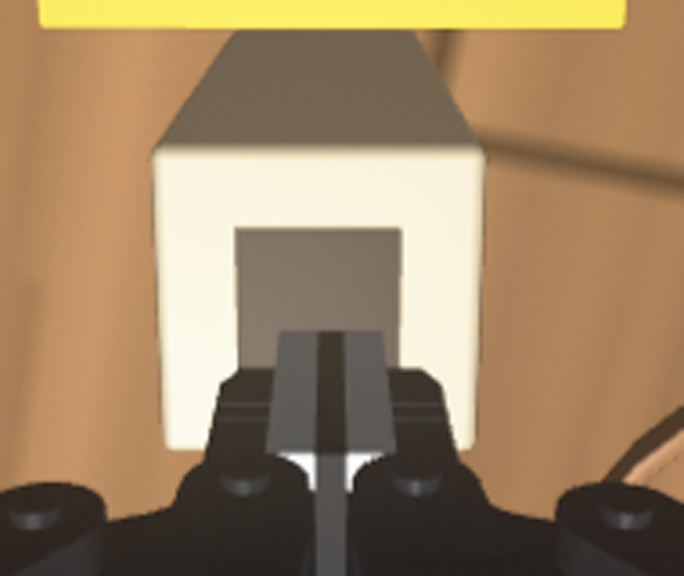

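```bash
python3 - <<'E'
from h import *
for c in('top','scene','wrist'):
    p=shot(c)
    for n in('prop','prop_mid'):print(c,n,[(np.round(d['centre'],3).tolist(),round(d['confidence'],2)) for d in env.landmark_of(n,p)])
s=env.get_state();print(s['clock'],s['tcp_pos'],s['wrist_force'],s['ft_torque'],s['orientation'])
E
```

```text
top prop []
top prop_mid [([0.778, -0.066, 0.003], 0.23)]
scene prop [([0.577, -0.214, 0.002], 0.93)]
scene prop_mid [([0.579, -0.217, 0.066], 0.55)]
wrist prop [([0.578, -0.221, 0.002], 0.55)]
wrist prop_mid []
9.7 [ 0.58161329 -0.22944519  0.10524787] [-0.27772892 -1.01809898  0.35738558] [ 0.01415478 -0.01021422 -0.01013452] [-4.23900683e-05  6.36178491e-01  7.71541914e-01  4.31276979e-05]
```

Emit:
{"op": "move_arm", "data": {
  "targets": [
    [[2,0,0],[0,0,0],1],
    [[2,0,0],[0,0,0],1]
  ]
}}

```text
clock: 9.95
tcp_pos: [0.5812, -0.2271, 0.1053]
orientation: [-0.0, 0.636, 0.772, 0.0]
wrist_force: [0.0, -0.0, 0.2]
finger_gap: -0.0003
grip_force: 0.0
```

```bash
python3 - <<'E'
from h import *
s=env.get_state();print(s['clock'],s['tcp_pos'],s['wrist_force'],s['ft_torque'])
u=np.array([-.191,.982]);e=np.array([.575,-.1925]); print((np.array(s['tcp_pos'][:2])-e)@u)
for c in('scene','top'):
    p=shot(c); im=p['pixels']; hsv=cv2.cvtColor(im,cv2.COLOR_RGB2HSV)
    m=((hsv[...,1]<100)&(hsv[...,2]>150)).astype(np.uint8)
    q=proj(p,[.578,-.216,.13])[0].astype(int); k=np.zeros_like(m); k[q[1]-18:q[1]+18,q[0]-18:q[0]+18]=m[q[1]-18:q[1]+18,q[0]-18:q[0]+18]
    v,w=np.nonzero(k); X=back(p,np.c_[w,v],.13); d=(X[:,:2]-e); print(c,len(v),'y range',np.percentile(d@u,[1,50,99]).round(4),'x',np.percentile(d@[.982,.191],[1,99]).round(4))
E
```

```text
9.95 [ 0.5811747  -0.22708966  0.1053318 ] [ 0.00150925 -0.02797875  0.17382553] [-0.00594007  0.00457322 -0.01713538]
-0.03514641525997962
scene 105 y range [-0.0483 -0.0196 -0.0048] x [-0.0249  0.0211]
top 230 y range [-0.0724 -0.0512 -0.0159] x [-0.057  0.007]
```

Emit:
{"op": "move_arm", "data": {
  "targets": [
    [[0,0,-30],[0,0,0],1],
    [[0,0,-60],[0,0,0],1],
    [[0,0,-60],[0,0,0],1]
  ]
}}

```text
clock: 10.42
tcp_pos: [0.5829, -0.2282, 0.1682]
orientation: [0.003, 0.636, 0.772, 0.001]
wrist_force: [-1.0, 0.0, -0.7]
finger_gap: -0.0001
grip_force: 0.0
```

```bash
python3 - <<'E'
from h import *
p=shot('wrist','pics/w5.png'); go(.586,-.255,.105,101)
a=cv2.imread('pics/w4.png'); b=cv2.imread('pics/w5.png')
crop=np.hstack([a[150:350,220:420],b[150:350,220:420]]); cv2.imwrite('pics/w5c.png',cv2.resize(crop,None,fx=2,fy=2))
E
```

```text
t 10.47 tcp [ 0.582  -0.2277  0.1664] psi 101.0 shift [-27.5  -1.4  61.5] turn [0.01 0.01 0.  ] gap -0.0 j [-0.5   0.42  0.11  1.26  0.    0.88]
```

View pics/w5c.png

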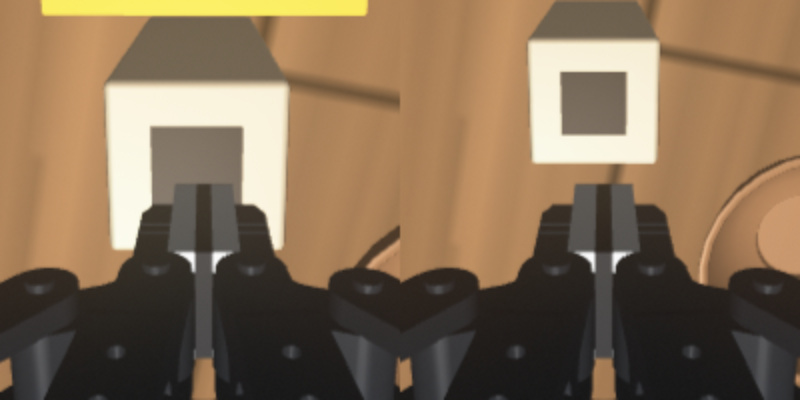

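```bash
python3 - <<'E'
from h import *
p=shot('scene')
for dz in(0,.013,.025,.03):print(dz,proj(p,[.5927,-.2909,.1038+dz]).round(1))
print('obs tip px 235,195')
im=p['pixels'];t=env.get_state()['tcp_pos']
for dz in(0,.025):print(proj(p,np.array(t)+[0,0,dz]).round(1))
u,v=proj(p,t)[0].astype(int); g=im.astype(int).sum(2); print(v,g[v-24:v+6,u-1:u+2].mean(1).astype(int))
E
```

```text
0 [[237.  202.5]]
0.013 [[236.5 198.7]]
0.025 [[236.1 195.1]]
0.03 [[235.9 193.6]]
obs tip px 235,195
[[258.8 183.5]]
[[258.1 175.7]]
183 [130 128 131 136 138 130 143 166 176 169 161 164 160 158 150 183 227 201
 166 148 129 134 131 122 252 379 420 422 413 382]
```

In the scene camera the shut fingertips show about 25 mm higher than the nominal TCP (observed row 195, expected 202). The push therefore passed just over the prop without touching it. I'll back up, go lower and push again.

Emit:
{"op": "move_arm", "data": {
  "targets": [
    [[-40,0,0],[0,0,0],1],
    [[-42,0,0],[0,0,0],1],
    [[-42,0,45],[0,0,0],1],
    [[-42,0,87],[0,0,0],1],
    [[-42,0,87],[0,0,0],1]
  ]
}}

```text
clock: 11.15
tcp_pos: [0.5855, -0.2658, 0.0735]
orientation: [-0.005, 0.636, 0.772, -0.001]
wrist_force: [0.1, 0.5, 0.4]
finger_gap: 0.0001
grip_force: 0.0
```

Emit:
{"op": "move_arm", "data": {
  "targets": [
    [[10,0,0],[0,0,0],1],
    [[20,0,0],[0,0,0],1],
    [[30,0,0],[0,0,0],1],
    [[40,0,0],[0,0,0],1],
    [[40,0,0],[0,0,0],1]
  ]
}}

```text
clock: 11.78
tcp_pos: [0.5815, -0.2282, 0.0788]
orientation: [0.0, 0.636, 0.772, 0.0]
wrist_force: [-0.6, 0.7, 0.0]
finger_gap: -0.0001
grip_force: 0.0
```

```bash
python3 - <<'E'
from h import *
go(.586,-.255,.105,101); print(env.get_state()['wrist_force'])
p=shot('scene','pics/s5.png')
for n in('prop','prop_mid'):print(n,[(np.round(d['centre'],3).tolist(),round(d['confidence'],2)) for d in env.landmark_of(n,p)])
E
```

```text
t 11.78 tcp [ 0.5815 -0.2282  0.0788] psi 101.1 shift [-27.2  -0.8 -26.2] turn [ 0.   -0.    0.01] gap -0.0001 j [-0.5   0.47 -0.03  1.07  0.    0.88]
[-0.6454566   0.69816514  0.02179701]
prop [([0.578, -0.215, 0.007], 0.62), ([0.377, -0.137, -0.002], 0.18)]
prop_mid [([0.576, -0.202, 0.066], 0.83)]
```

Emit:
{"op": "move_arm", "data": {
  "targets": [
    [[8,0,0],[0,0,0],1],
    [[16,0,0],[0,0,0],1],
    [[24,0,0],[0,0,0],1],
    [[32,0,0],[0,0,0],1],
    [[40,0,0],[0,0,0],1]
  ]
}}

```text
clock: 12.55
tcp_pos: [0.5738, -0.1892, 0.0783]
orientation: [-0.0, 0.636, 0.772, 0.0]
wrist_force: [0.6, -0.9, 0.0]
finger_gap: -0.0003
grip_force: 0.0
```

```bash
python3 - <<'E'
from h import *
go(.586,-.255,.105,101); print(env.get_state()['wrist_force'])
p=shot('scene','pics/s6.png')
for n in('prop','prop_mid'):print(n,[(np.round(d['centre'],3).tolist(),round(d['confidence'],2)) for d in env.landmark_of(n,p)])
E
```

```text
t 12.55 tcp [ 0.5738 -0.1892  0.0783] psi 101.0 shift [-66.9  -0.6 -26.8] turn [-0. -0.  0.] gap -0.0003 j [-0.45  0.43 -0.09  1.05  0.    0.93]
[ 0.55545276 -0.88217151  0.00175831]
prop [([0.579, -0.23, 0.034], 0.79)]
prop_mid [([0.57, -0.168, 0.043], 0.85), ([0.536, 0.17, 0.011], 0.17)]
```

Emit:
{"op": "move_arm", "data": {
  "targets": [
    [[0,0,-50],[0,0,0],-1],
    [[0,0,-80],[0,0,0],-1],
    [[0,0,-80],[0,0,0],-1],
    [[0,0,-80],[0,0,0],-1]
  ]
}}

```text
clock: 13.2
tcp_pos: [0.5737, -0.1901, 0.1576]
orientation: [-0.0, 0.636, 0.772, -0.0]
wrist_force: [-0.3, 0.6, -0.5]
finger_gap: 0.0723
grip_force: 0.0
```

```bash
python3 - <<'E'
from h import *
p=shot('wrist','pics/w6.png'); im=p['pixels']; hsv=cv2.cvtColor(im,cv2.COLOR_RGB2HSV)
for n in('prop','prop_mid','board_edge'):print(n,[(np.round(d['centre'],3).tolist(),round(d['confidence'],2)) for d in env.landmark_of(n,p)])
c=((hsv[...,1]<75)&(hsv[...,2]>165)).astype(np.uint8)
n,l,s,_=cv2.connectedComponentsWithStats(c)
for i in np.argsort(-s[1:,4])[:2]+1:
    v,u=np.nonzero(l==i); r=cv2.minAreaRect((back(p,np.c_[u,v],.06)[:,:2]*1000).astype(np.float32)); print(s[i].tolist(),r)
go(.57,-.168,.06,101); print(p['E'].round(3)[:3,3], np.linalg.inv(p['E'])[:3,3].round(3))
E
```

```text
prop [([0.583, -0.231, 0.042], 0.86)]
prop_mid [([0.569, -0.163, 0.037], 0.79)]
board_edge [([0.278, -0.453, 0.025], 0.79)]
[293, 86, 55, 154, 7942] ((567.9514770507812, -163.37646484375), (43.206146240234375, 128.26348876953125), 10.87884521484375)
[82, 68, 45, 49, 1852] ((389.4927062988281, -137.95260620117188), (33.5074348449707, 34.101688385009766), 5.020491600036621)
t 13.4 tcp [ 0.5732 -0.1897  0.1569] psi 101.0 shift [21.8  1.2 96.9] turn [-0.01 -0.01 -0.  ] gap 0.0854 j [-0.45  0.39  0.04  1.22  0.    0.93]
[-0.528  0.307 -0.258] [ 0.562 -0.125  0.329]
```

View pics/w6.png

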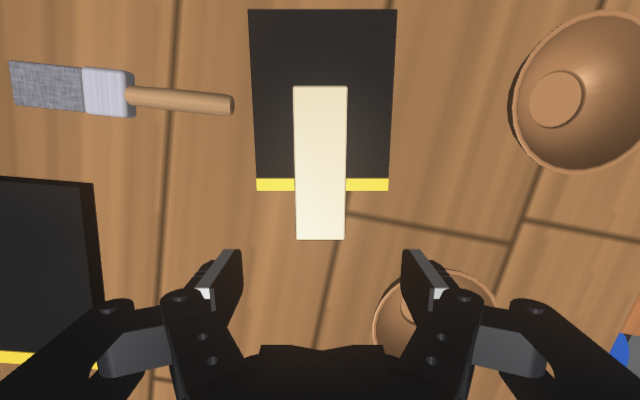

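The prop lies square on the board, seen from above at (293–348, 86–240), with its foot jutting about 38 mm past the yellow edge. Before regrasping I'll find the true fingertip height by touching the bare table.

Emit:
{"op": "move_arm", "data": {
  "targets": [
    [[-60,0,0],[0,0,0],1],
    [[-90,0,0],[0,0,0],1],
    [[-90,0,50],[0,0,0],1],
    [[-90,0,100],[0,0,0],1],
    [[-90,0,135],[0,0,0],1]
  ]
}}

```text
clock: 14.02
tcp_pos: [0.5894, -0.2775, 0.0198]
orientation: [-0.002, 0.636, 0.771, -0.0]
wrist_force: [0.8, -0.4, -0.3]
finger_gap: -0.0
grip_force: 0.0
```

Emit:
{"op": "move_arm", "data": {
  "targets": [
    [[0,0,6],[0,0,0],1],
    [[0,0,12],[0,0,0],1],
    [[0,0,15],[0,0,0],1],
    [[0,0,17],[0,0,0],1],
    [[0,0,17],[0,0,0],1]
  ]
}}

```text
clock: 14.65
tcp_pos: [0.5916, -0.2786, 0.0071]
orientation: [0.001, 0.636, 0.772, 0.0]
wrist_force: [0.0, -0.3, -1.3]
finger_gap: 0.0002
grip_force: 0.0
```

Emit:
{"op": "move_arm", "data": {
  "targets": [
    [[0,0,4],[0,0,0],1],
    [[0,0,7],[0,0,0],1],
    [[0,0,9],[0,0,0],1]
  ]
}}

```text
clock: 15.02
tcp_pos: [0.591, -0.2782, -0.0031]
orientation: [-0.0, 0.636, 0.772, 0.0]
wrist_force: [-0.1, -0.1, 0.4]
finger_gap: 0.0
grip_force: 0.0
```

Emit:
{"op": "move_arm", "data": {
  "targets": [
    [[0,0,5],[0,0,0],1],
    [[0,0,10],[0,0,0],1],
    [[0,0,12],[0,0,0],1],
    [[0,0,14],[0,0,0],1]
  ]
}}

```text
clock: 15.52
tcp_pos: [0.5911, -0.2783, -0.0169]
orientation: [-0.0, 0.636, 0.772, 0.0]
wrist_force: [0.3, 0.2, 0.6]
finger_gap: 0.0003
grip_force: 0.0
```

Emit:
{"op": "move_arm", "data": {
  "targets": [
    [[0,0,2],[0,0,0],1],
    [[0,0,4],[0,0,0],1],
    [[0,0,4],[0,0,0],1]
  ]
}}

```text
clock: 15.9
tcp_pos: [0.591, -0.2783, -0.0208]
orientation: [-0.0, 0.636, 0.772, 0.0]
wrist_force: [0.7, -0.4, 0.2]
finger_gap: -0.0001
grip_force: 0.0
```

Emit:
{"op": "move_arm", "data": {
  "targets": [
    [[0,0,2],[0,0,0],1],
    [[0,0,4],[0,0,0],1],
    [[0,0,4],[0,0,0],1]
  ]
}}

```text
clock: 16.27
tcp_pos: [0.591, -0.2782, -0.025]
orientation: [-0.0, 0.636, 0.772, 0.0]
wrist_force: [0.7, -0.0, -0.2]
finger_gap: -0.0
grip_force: 0.0
```

Emit:
{"op": "move_arm", "data": {
  "targets": [
    [[0,0,2],[0,0,0],1],
    [[0,0,4],[0,0,0],1],
    [[0,0,4],[0,0,0],1]
  ]
}}

```text
clock: 16.65
tcp_pos: [0.5913, -0.2784, -0.0277]
orientation: [0.0, 0.636, 0.772, 0.0]
wrist_force: [-0.8, 1.4, 5.5]
finger_gap: 0.0003
grip_force: 3.0
```

The touch comes at a reported z of −27.5 mm, so the true tips sit 27.5 mm above the reported TCP. I'll correct for that and regrasp.

Emit:
{"op": "move_arm", "data": {
  "targets": [
    [[0,0,-55],[0,0,0],-1],
    [[0,0,-100],[0,0,0],-1],
    [[40,0,-100],[0,0,0],-1],
    [[90,0,-100],[0,0,0],-1],
    [[117,-1,-100],[0,0,0],-1]
  ]
}}

```text
clock: 17.27
tcp_pos: [0.567, -0.1615, 0.0714]
orientation: [-0.0, 0.636, 0.772, 0.0]
wrist_force: [-0.0, -0.3, 0.8]
finger_gap: 0.0851
grip_force: 0.0
```

Emit:
{"op": "move_arm", "data": {
  "targets": [
    [[0,0,0],[0,0,0],-1],
    [[0,0,0],[0,0,0],-1]
  ]
}}

```text
clock: 17.52
tcp_pos: [0.5684, -0.1643, 0.0715]
orientation: [0.001, 0.636, 0.772, 0.0]
wrist_force: [0.4, 0.2, 0.7]
finger_gap: 0.0855
grip_force: 0.0
```

```bash
python3 - <<'E'
from h import *
go(.568,-.1635,.0015,101)
p=shot('wrist'); im=p['pixels']; hsv=cv2.cvtColor(im,cv2.COLOR_RGB2HSV)
c=((hsv[...,1]<75)&(hsv[...,2]>165)).astype(np.uint8)
n,l,s,_=cv2.connectedComponentsWithStats(c)
for i in np.argsort(-s[1:,4])[:2]+1:
    v,u=np.nonzero(l==i); r=cv2.minAreaRect((back(p,np.c_[u,v],.06)[:,:2]*1000).astype(np.float32)); print(s[i].tolist(),r)
p=shot('top')
for q in ('prop','prop_mid'):print([(np.round(d['centre'],3).tolist(),round(d['confidence'],2)) for d in env.landmark_of(q,p)])
E
```

```text
t 17.52 tcp [ 0.5684 -0.1643  0.0715] psi 101.0 shift [ 0.9 -0.3 70. ] turn [ 0.  0. -0.] gap 0.0855 j [-0.42  0.41 -0.14  1.02 -0.    0.96]
[281, 121, 78, 204, 14761] ((567.8966064453125, -163.16412353515625), (43.21601104736328, 128.11477661132812), 10.949246406555176)
[0, 91, 59, 65, 3274] ((398.260498046875, -132.3025665283203), (31.126415252685547, 32.44624328613281), 5.151273250579834)
[]
[([0.709, -0.3, 0.003], 0.6)]
```

Emit:
{"op": "move_arm", "data": {
  "targets": [
    [[1,0,30],[0,0,0],-1],
    [[1,0,55],[0,0,0],-1],
    [[1,0,68],[0,0,0],-1],
    [[1,0,70],[0,0,0],-1],
    [[1,0,70],[0,0,0],-1]
  ]
}}

```text
clock: 18.35
tcp_pos: [0.5682, -0.1631, 0.0019]
orientation: [0.0, 0.636, 0.772, 0.0]
wrist_force: [-0.2, -0.2, -0.2]
finger_gap: 0.0856
grip_force: 0.0
```

Emit:
{"op": "move_arm", "data": {
  "targets": [
    [[0,0,0],[0,0,0],1],
    [[0,0,0],[0,0,0],1],
    [[0,0,0],[0,0,0],1],
    [[0,0,0],[0,0,0],1],
    [[0,0,0],[0,0,0],1]
  ],
  "squeeze": 50
}}

```text
clock: 18.98
tcp_pos: [0.5681, -0.1629, 0.0022]
orientation: [0.001, 0.636, 0.772, 0.0]
wrist_force: [-1.2, 0.2, 6.1]
finger_gap: 0.0433
grip_force: 53.1
```

```bash
python3 - <<'E'
from h import *
go(.454,.179,.12,83.5); print(env.get_state()['wrist_force'])
E
```

```text
t 18.98 tcp [ 0.5681 -0.1629  0.0022] psi 101.0 shift [ 357.3  -46.7 -118.1] turn [0.01 0.   1.75] gap 0.0433 j [-0.42  0.48 -0.23  0.86 -0.    0.96]
[-1.24695478  0.1932222   6.05178513]
```

Emit:
{"op": "move_arm", "data": {
  "targets": [
    [[0,0,-40],[0,0,0],1],
    [[0,0,-90],[0,0,0],1],
    [[50,-7,-98],[0,0,0.4],1],
    [[100,-14,-98],[0,0,0.8],1],
    [[150,-20,-98],[0,0,1.2],1]
  ]
}}

```text
clock: 19.6
tcp_pos: [0.5182, -0.0179, 0.0987]
orientation: [-0.001, 0.714, 0.7, -0.0]
wrist_force: [0.9, -0.9, -3.3]
finger_gap: 0.0435
grip_force: 52.6
```

Emit:
{"op": "move_arm", "data": {
  "targets": [
    [[35,0,0],[0,0,0.5],1],
    [[68,10,0],[0,0,0.55],1],
    [[68,10,0],[0,0,0.55],1],
    [[68,10,0],[0,0,0.55],1]
  ]
}}

```text
clock: 20.1
tcp_pos: [0.5298, 0.0485, 0.0986]
orientation: [-0.0, 0.746, 0.666, -0.001]
wrist_force: [0.5, -0.3, -3.9]
finger_gap: 0.0428
grip_force: 52.4
```

```bash
python3 - <<'E'
from h import *
go(.454,.179,.1,83.5); s=env.get_state(); print(s['wrist_force'],s['grip_force'])
for c in('wrist','top'):
    p=shot(c,f'pics/L_{c}.png'); im=p['pixels']; hsv=cv2.cvtColor(im,cv2.COLOR_RGB2HSV)
    g=cv2.inRange(hsv,(45,80,50),(80,255,255))
    n,l,st,_=cv2.connectedComponentsWithStats(g)
    for i in np.argsort(-st[1:,4])[:2]+1:
        v,u=np.nonzero(l==i); r=cv2.minAreaRect((back(p,np.c_[u,v],.010)[:,:2]*1000).astype(np.float32)); print(c,st[i].tolist(),r)
    for q in ('lane','prop_mid'):print(q,[(np.round(d['centre'],3).tolist(),round(d['confidence'],2)) for d in env.landmark_of(q,p)])
E
```

```text
t 20.1 tcp [0.5298 0.0485 0.0986] psi 83.5 shift [121.1 -90.   -1.3] turn [-0.01  0.    0.  ] gap 0.0428 j [-0.06  0.29 -0.25  1.03 -0.    1.62]
[ 0.49148469 -0.26105767 -3.88468331] 52.43843972682953
wrist [163, 0, 79, 141, 9343] ((453.42401123046875, 157.24510192871094), (98.14689636230469, 49.889461517333984), 83.43858337402344)
lane [([0.456, 0.176, 0.003], 0.86)]
prop_mid [([0.535, 0.048, 0.135], 0.64)]
top [387, 0, 10, 32, 218] ((1112.6500244140625, -343.9439392089844), (104.42182922363281, 27.281673431396484), 0.7506135702133179)
top [75, 261, 21, 6, 99] ((342.5843505859375, 641.7100830078125), (64.0369644165039, 14.235779762268066), 84.4945297241211)
lane []
prop_mid [([0.534, 0.047, 0.132], 0.81), ([0.711, -0.301, 0.002], 0.28)]
```

Emit:
{"op": "move_arm", "data": {
  "targets": [
    [[45,-32,0],[0,0,0],1],
    [[90,-64,0],[0,0,0],1],
    [[122,-88,0],[0,0,0],1],
    [[122,-88,20],[0,0,0],1],
    [[122,-88,40],[0,0,0],1]
  ]
}}

```text
clock: 21.02
tcp_pos: [0.4572, 0.1802, 0.0594]
orientation: [0.0, 0.746, 0.666, 0.001]
wrist_force: [1.0, 0.5, -3.7]
finger_gap: 0.0433
grip_force: 52.7
```

Emit:
{"op": "move_arm", "data": {
  "targets": [
    [[0,0,4],[0,0,0],1],
    [[0,0,4],[0,0,0],1]
  ]
}}

```text
clock: 21.28
tcp_pos: [0.4571, 0.1794, 0.0555]
orientation: [-0.0, 0.746, 0.666, -0.0]
wrist_force: [-0.2, 0.5, -3.3]
finger_gap: 0.0433
grip_force: 52.4
```

```bash
python3 - <<'E'
from h import *
go(.4558,.18,-.004,83.5); s=env.get_state(); t=np.array(s['tcp_pos'])
p=shot('wrist','pics/L2.png'); im=p['pixels']; hsv=cv2.cvtColor(im,cv2.COLOR_RGB2HSV)
c=((hsv[...,1]<75)&(hsv[...,2]>165)).astype(np.uint8)
n,l,st,_=cv2.connectedComponentsWithStats(c)
for i in np.argsort(-st[1:,4])[:3]+1:
    v,u=np.nonzero(l==i); r=cv2.minAreaRect((back(p,np.c_[u,v],t[2]+.058)[:,:2]*1000).astype(np.float32)); print(st[i].tolist(),r)
g=cv2.inRange(hsv,(45,80,50),(80,255,255)); v,u=np.nonzero(g)
if len(u): print('green',len(u),u.min(),u.max(),v.min(),v.max(), cv2.minAreaRect((back(p,np.c_[u,v],.010)[:,:2]*1000).astype(np.float32)))
for c in('top','scene'):
    p=shot(c)
    for q in ('prop_mid','lane','spare_a'):print(c,q,[(np.round(d['centre'],3).tolist(),round(d['confidence'],2)) for d in env.landmark_of(q,p)])
E
```

```text
t 21.27 tcp [0.4571 0.1794 0.0555] psi 83.5 shift [ 0.4 -1.4 59.5] turn [-0. -0. -0.] gap 0.0433 j [ 0.21  0.25 -0.42  0.9   0.    1.9 ]
[261, 129, 123, 221, 24391] ((460.0270690917969, 198.2749786376953), (88.4800033569336, 42.08574676513672), 83.50917053222656)
[543, 123, 97, 210, 14147] ((562.674560546875, 191.58641052246094), (82.28547668457031, 26.966751098632812), 83.46450805664062)
[420, 122, 94, 176, 12528] ((512.7022705078125, 205.47607421875), (66.61540222167969, 27.252445220947266), 83.14665222167969)
green 1030 281 358 110 123 ((464.18597412109375, 247.13119506835938), (8.130905151367188, 50.16832733154297), 83.44254302978516)
top prop_mid [([0.455, 0.18, 0.09], 0.77)]
top lane []
top spare_a [([0.539, 0.174, 0.009], 0.88), ([0.616, 0.164, 0.007], 0.7)]
scene prop_mid [([0.46, 0.179, 0.09], 0.89)]
scene lane [([0.456, 0.176, 0.007], 0.6)]
scene spare_a [([0.538, 0.17, 0.012], 0.8), ([0.615, 0.162, 0.006], 0.63), ([0.378, -0.136, -0.001], 0.25)]
```

Emit:
{"op": "move_arm", "data": {
  "targets": [
    [[1.5,-1.4,15],[0,0,0],1],
    [[1.5,-1.4,30],[0,0,0],1],
    [[1.5,-1.4,42],[0,0,0],1],
    [[1.5,-1.4,50],[0,0,0],1],
    [[1.5,-1.4,54],[0,0,0],1]
  ]
}}

```text
clock: 22.35
tcp_pos: [0.4554, 0.1813, 0.0006]
orientation: [-0.0, 0.746, 0.666, -0.0]
wrist_force: [0.5, 0.3, -2.7]
finger_gap: 0.0434
grip_force: 52.7
```

Emit:
{"op": "move_arm", "data": {
  "targets": [
    [[0,0,2],[0,0,0],1],
    [[0,0,4],[0,0,0],1],
    [[0,0,4],[0,0,0],1]
  ]
}}

```text
clock: 22.72
tcp_pos: [0.4559, 0.1814, -0.0025]
orientation: [0.0, 0.746, 0.666, 0.0]
wrist_force: [0.1, -0.2, -3.7]
finger_gap: 0.0434
grip_force: 52.7
```

Emit:
{"op": "move_arm", "data": {
  "targets": [
    [[0,0,1],[0,0,0],1],
    [[0,0,1.5],[0,0,0],1],
    [[0,0,1.5],[0,0,0],1]
  ]
}}

```text
clock: 23.1
tcp_pos: [0.4559, 0.1814, -0.0039]
orientation: [0.0, 0.746, 0.666, 0.0]
wrist_force: [-0.5, 0.4, 0.3]
finger_gap: 0.0429
grip_force: 53.0
```

Emit:
{"op": "move_arm", "data": {
  "targets": [
    [[0,0,0],[0,0,0],-0.4],
    [[0,0,0],[0,0,0],-0.4],
    [[0,0,0],[0,0,0],-0.4],
    [[0,0,0],[0,0,0],-0.4]
  ]
}}

```text
clock: 23.6
tcp_pos: [0.4558, 0.1814, -0.0041]
orientation: [0.0, 0.746, 0.666, 0.0]
wrist_force: [0.5, 0.9, 0.9]
finger_gap: 0.0598
grip_force: 0.0
```

Emit:
{"op": "move_arm", "data": {
  "targets": [
    [[0,0,-10],[0,0,0],-0.4],
    [[0,0,-40],[0,0,0],-0.4],
    [[0,0,-90],[0,0,0],-0.4],
    [[0,0,-130],[0,0,0],-0.4],
    [[0,0,-130],[0,0,0],-0.4]
  ]
}}

```text
clock: 24.22
tcp_pos: [0.4586, 0.182, 0.13]
orientation: [0.002, 0.746, 0.666, 0.003]
wrist_force: [-0.0, 0.1, 0.9]
finger_gap: 0.0601
grip_force: 0.0
```

```bash
python3 - <<'E'
from h import *
go(.4558,.18,.15,83.5)
for c in('top','scene','wrist'):
    p=shot(c,f'pics/F_{c}.png')
    for q in ('prop_mid','prop','spare_a','bowl_a','jar','brush')[:6 if c=='top' else 3]:print(c,q,[(np.round(d['centre'],3).tolist(),round(d['confidence'],2)) for d in env.landmark_of(q,p)])
hsv=cv2.cvtColor(p['pixels'],cv2.COLOR_RGB2HSV); c=((hsv[...,1]<75)&(hsv[...,2]>165)).astype(np.uint8)
n,l,st,_=cv2.connectedComponentsWithStats(c)
for i in np.argsort(-st[1:,4])[:3]+1:
    v,u=np.nonzero(l==i); print(st[i].tolist(),cv2.minAreaRect((back(p,np.c_[u,v],.054)[:,:2]*1000).astype(np.float32)))
E
```

```text
t 24.23 tcp [0.4586 0.182  0.13  ] psi 83.5 shift [ -2.3  -2.4 -20. ] turn [ 0.04 -0.02  0.  ] gap 0.0601 j [ 0.21  0.19 -0.31  1.07  0.    1.9 ]
top prop_mid [([0.458, 0.18, 0.032], 0.63)]
top prop [([0.446, 0.116, 0.031], 0.73)]
top spare_a [([0.618, 0.163, 0.007], 0.96), ([0.54, 0.17, 0.007], 0.72)]
top bowl_a [([0.775, -0.068, 0.002], 0.86), ([0.77, 0.16, 0.001], 0.72), ([0.446, 0.117, 0.033], 0.71), ([0.709, -0.302, 0.003], 0.64)]
top jar [([0.641, -0.462, -0.002], 0.79)]
top brush [([0.374, -0.138, 0.002], 0.8)]
scene prop_mid [([0.457, 0.181, 0.033], 0.93)]
scene prop [([0.449, 0.119, 0.034], 0.74), ([0.56, -0.116, 0.002], 0.29)]
scene spare_a [([0.537, 0.169, 0.009], 0.72), ([0.618, 0.16, 0.007], 0.71)]
wrist prop_mid [([0.456, 0.177, 0.031], 0.85)]
wrist prop [([0.45, 0.112, 0.034], 0.95)]
wrist spare_a [([0.614, 0.163, 0.006], 0.77), ([0.535, 0.172, 0.011], 0.63)]
[293, 123, 59, 159, 8778] ((456.61688232421875, 181.09796142578125), (127.53910827636719, 43.03271484375), 83.58544921875)
[488, 124, 81, 158, 8547] ((614.2285766601562, 162.77130126953125), (126.69329833984375, 42.07551956176758), 83.44960021972656)
[396, 123, 66, 158, 7573] ((536.434814453125, 172.46597290039062), (126.35928344726562, 42.31856918334961), 83.24287414550781)
```

```bash
python3 -c "
from h import *
print(env.hand_in())"
```

```text
the job is handed in; nothing more can be done
None
```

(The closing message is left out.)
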